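Restock the rotary sleeve caddy and present the red-lidded jar

TASK

Put the two loose brass sleeves away on the rotary caddy, each fully down on the free peg in the row of sleeves of its own length. Then turn the caddy, either way round, until the jar with the red lid stands at the yellow arrow on the foot, and finish with the gripper still closed on the knob of the red lid, holding the turntable still there. Leave the bit box, screw tin and sanding block alone.

Things in the scene. Friction and masses are not known exactly. Their poses are not given: they have to be found in the camera images.
- carousel_base: Fixed dark steel foot of the rotary caddy, 200 mm across. Origin at its underside, on the vertical turning axis; its -x axis points out along the tongue with the yellow arrow (the front). The blue round turntable on it is 230 mm across, its top 32 mm above the bench. It carries two jars on opposite sides and, 44 mm either side of the line between them and parallel to it, two rows of three pegs.
- front_mark (a point): Middle of the yellow arrow on the foot's tongue, 137 mm out from the turning axis, 10 mm above the bench.
- turntable (a joint): Angle of the turntable, rad, growing anticlockwise seen from above; 0 (or any whole turn) has the red-lidded jar at the yellow arrow. It turns freely without stops, against light friction of about 0.08 N m (about 1 N at the jar), and stays where it is left.
- red_lid (a point): On the axis of the round upright knob (20 mm across, 27 mm tall) of the marked jar's red lid, 12 mm below the knob's top, which is 102 mm above the bench. The amber jar, 40 mm across, is fixed on the turntable 85 mm from the turning axis; a like one with a grey lid stands opposite. Axes turn with the turntable: x points from this jar to the turning axis and the other jar; z is up.
- short_peg (a point): Where the short sleeve's centre must come, fully down on the free end peg of the short row (next to the grey-lidded jar), 10 mm above the turntable's top. Pegs: 12 mm across, tapered tip, 15 mm tall, 42 mm apart; the other two carry fixed brass sleeves 20 mm tall. Axes turn with the turntable; x lies along the row, its other sleeves towards -x.
- long_peg (a point): Where the long sleeve's centre must come, fully down on the free end peg of the long row (next to the red-lidded jar), 18 mm above the turntable's top. Pegs: 12 mm across, tapered tip, 31 mm tall, 42 mm apart; the other two carry fixed brass sleeves 36 mm tall. Axes turn with the turntable; x lies along the row, its other sleeves towards +x.
- short_sleeve_mid (a point): Centre, half-way up, of the loose short brass sleeve (a plain tube 28 mm across, 19 mm bore, 20 mm tall) standing on the bench.
- long_sleeve_mid (a point): Centre, half-way up, of the loose long brass sleeve (a plain tube 28 mm across, 19 mm bore, 36 mm tall) standing on the bench.
- bits: Bystander: orange-red driver-bit box, 34x100x38 mm; origin at the centre of its underside.
- tin: Bystander: open round tin of screws, 81 mm across, 36 mm tall; origin at the centre of its underside.
- block: Bystander: sanding block, 66x112x36 mm; origin at the centre of its underside.

How it is judged:
On the way, in this order (a step that is already met when the one before it is completed fails the run):
1. both loose sleeves are fully down on the free pegs of their own rows (distance between short_sleeve_mid and short_peg below 0.006 m and distance between long_sleeve_mid and long_peg below 0.006 m), for 0.2 s.
2. the red-lidded jar has been turned to the yellow arrow (x of red_lid in the frame of carousel_base below -0.08 m and y of red_lid in the frame of carousel_base between -0.01 and 0.01 m), for 0.2 s.
At the end, for the whole second after the job is handed in: Both sleeves are seated (centres within 6 mm of their places), the red-lidded jar is within 10 mm of the arrow's line, the turntable is still (below 0.1 rad/s), and the fingers hold the red lid's knob (over 1 N, grasp point within 30 mm of red_lid) (all of step 1 and all of step 2 and velocity of joint turntable between -0.1 and 0.1 rad/s and contact force between the fingers and carousel_base above 1 N and distance between the grasp point and red_lid below 0.03 m); the arm keeps its last pose, push and grip.
It fails at once if the bit box moved more than 25 mm (distance of bits from where it was at the start of the episode above 0.025 m).
It fails at once if the screw tin moved more than 25 mm (distance of tin from where it was at the start of the episode above 0.025 m).
It fails at once if the sanding block moved more than 25 mm (distance of block from where it was at the start of the episode above 0.025 m).
It also fails if it takes over 72 s, if anything falls off the work surface, if the arm or the gripper's body presses on something with over 40 N, if the wrist force passes 120 N, or if a joint passes its speed limit or range.

ROBOT

A 7-joint arm with a two-finger parallel gripper is mounted at the origin on a cart in front of the work surface, level with it; the furniture and walls round the work are solid. World frame = base frame: x ahead of the robot, y to its left, z up, the work surface at z = 0. Lengths are in m, angles in rad, forces in N, time in s.
With the tool pointing down it reaches from about 0.4 to 0.85 m from the base axis. Payload 4.5 kg.
Tool frame: the origin (TCP) lies at the very end of the fingers, on their centre line; the grasp point (between the pads) lies 19 mm behind it (robot.tcp_to_grasp is the z of the grasp point in the tool frame, in m); z points along the fingers, y is the line along which they close (so a half turn about z gives the same grasp; the last joint's range is limited). The gripper opens to 85 mm and grips with 20 to 120 N. Pads are 22 mm wide; open, the fingers measure 114 mm over their backs; the gripper's body (76 mm by 85 mm) begins 54 mm behind the grasp point. The pads swing forward as they close: fully open they stand 13 mm farther back than shut.
Start: joints at [1.243, 0.689, -0.195, 1.565, 0.157, 0.902, -0.215], TCP at [0.221, -0.585, 0.231] pointing down, gripper open.
Joint ranges: [-3.01, 3.01], [-0.46, 2.08], [-1.47, 1.51], [0.13, 2.56], [-1, 4.14], [0.04, 2.09], [-2.66, 2.66]. Speed limits (rad/s): [2.57, 2.57, 3.14, 3.14, 3.14, 3.14, 3.14].

INTERFACE

Orientations are given as [roll, pitch, yaw] about the fixed x, y, z axes, in that order (R = Rz(yaw) Ry(pitch) Rx(roll)).
In Python, from bench import robot gives the robot as it stands.
- The arm moves only by the tool step_arm, never from a script. Its argument "series" is a list of rows, each an object with "linear": the shift along the tool's x, y, z as a fraction of full scale, a list of three; "rot": the turn, a rotation vector about the tool's x, y, z as a fraction of full scale, a list of three; "hand": the gripper's target within -1 to 1 (fully open at 1, half-way at 0, shut at -1). In form: [{"linear": [x, y, z], "rot": [ax, ay, az], "hand": hand}, ...]. A call has 1 to 8 rows; each row is the pose to reach, as a shift and turn from the pose commanded when the call began, along the tool's axes at that moment; what a row does not reach only later rows make up. Full scale, the value 1, is 0.2 m for a shift and 0.5 rad for a turn. A row lasts 1/8 s, in which the tool goes at most 62.5 mm and 10.7 degrees, less where a joint would pass 70% of its speed; a pose out of reach is approached as far as the arm can. A call with a number of a shift or a turn outside -1 to 1 is refused whole. A call with a gripper value outside its range is refused whole. The fingers move at their own pace and stop on an object; "newtons" is the grip in N (left out, the last holds). Time passes only in rows, so rows that repeat a pose let the fingers close. It gives the time, the measured TCP pose, the force, the opening and the grip force at its end, in the units of the state.
- robot.observe(): the state, without advancing time (a new reading comes with each control period).
- robot.grab_frame(name): name is "side" or "top"; returns the picture (420x560x3 uint8, red, green, blue); there is no depth.
- robot.camera_info(name): a dict with "fx", "fy", "cx", "cy" (pixels), "R" (3x3) and "t" (3): a world point X has camera coordinates R X + t. Camera axes: x right, y down, z forward; pixel columns grow to the right and rows downward; lengths in m; the calibration is good to about 2 mm. A picture is of the moment at which its call begins. camera_info takes no time and is no camera call.
- robot.job_done(): hands the job in; it is judged then, once.
The state is a dict: "t": time; "qpos": joint angles; "joint_vel": joint speeds; "effort": joint torques, N m; "tool_pos": TCP position; "ee_rot": TCP orientation; "ft_force": force on the tool from outside, world axes, zero at the start; "wrist_torque": the same for the moment, N m; "finger_gap": finger opening in m; "finger_force": force on a finger pad.
Only numpy, scipy, OpenCV 4.12 (cv2) and the standard library are available. Lean on these libraries where they do the work, as an engineer would, in place of code of your own. Each camera call takes 0.05 s, during which the arm holds its last target. There are 200 camera calls.

## Working session

There is one attempt and no reset: what is moved stays moved. The work goes in short steps, Python scripts to look and compute and a tool call to move; the robot and the scene stay as the last step left them, time stands still between calls to the robot, and variables do not carry over. Pictures are saved under pics/ and viewed, at most 10 in all, crops included, and the job is handed in when it is done.

Besides the shell and the picture viewer there is one more tool, called after "Request:" as name([rows], argument=value, ...), one row to a line, values as JSON. step_arm: Moves the arm, as the interface text tells. Its arguments: {"type":"object","properties":{"series":{"type":"array","items":{"type":"object","properties":{"linear":{"type":"array","items":{"type":"number","minimum":-1,"maximum":1}},"rot":{"type":"array","items":{"type":"number","minimum":-1,"maximum":1}},"hand":{"type":"number"}}}},"newtons":{"type":"number"}},"required":["series"]}

```bash
mkdir -p pics; python3 - <<'E'
from bench import robot
import cv2
for n in ("top","side"):
    cv2.imwrite(f"pics/{n}0.png",robot.grab_frame(n)[:,:,::-1]); c=robot.camera_info(n); print(n,c)
s=robot.observe(); print(s, robot.tcp_to_grasp)
E
```

```text
top {'fx': 444.18291655699693, 'fy': 444.18291655699693, 'cx': 277.1241739403397, 'cy': 208.0346686579979, 'R': array([[-2.11189653e-02, -9.99772641e-01, -2.94204463e-03],
       [-9.88865402e-01,  2.13219581e-02, -1.47277257e-01],
       [ 1.47306502e-01, -2.01057127e-04, -9.89090872e-01]]), 't': array([-0.09058466,  0.57066205,  1.00552347])}
side {'fx': 396.3078080812099, 'fy': 396.3078080812099, 'cx': 286.11032538043094, 'cy': 207.88704860079127, 'R': array([[ 0.96122634, -0.27574565,  0.00287398],
       [-0.18348781, -0.64733371, -0.73979138],
       [ 0.20585468,  0.71057962, -0.67283018]]), 't': array([-0.60227386,  0.08991561,  0.92129804])}
{'t': 0.1, 'qpos': array([ 1.24279454,  0.68992719, -0.19452189,  1.56624175,  0.15729357,
        0.90250111, -0.21509881]), 'joint_vel': array([-0.00067096, -0.00138062, -0.00030533, -0.00291714, -0.00086246,
        0.00225535, -0.0018038 ]), 'effort': array([-3.47212634e-03, -5.40594006e+01, -1.27157662e+00, -1.58983648e+01,
        9.39091144e-03,  4.43515528e-03, -3.36587777e-05]), 'tool_pos': array([ 0.22097773, -0.58400379,  0.23054693]), 'ee_rot': array([-3.13990953e+00,  1.14517623e-04,  3.61877006e-01]), 'ft_force': array([-0.17305739,  0.11785383, -0.75125964]), 'wrist_torque': array([-0.02601673,  0.02249917, -0.03654917]), 'finger_force': 0.0, 'finger_gap': 0.08556172546958171} -0.0187
```

View pics/top0.png

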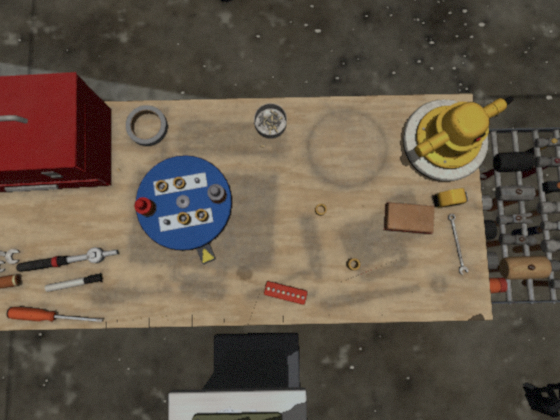

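View pics/side0.png

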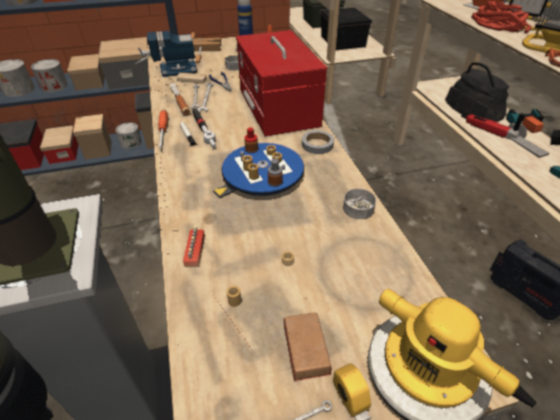

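The top view shows the caddy centred near (182,201), with the red lid at (145,206), the grey lid at (216,192) and the arrow at (207,255). Free pegs are at about (197,181) for the short row and (167,222) for the long row. The loose sleeves are at (320,210), short, and (353,264), long. The side view agrees. I'll enlarge these for exact pixels.

```bash
python3 - <<'E'
import cv2, numpy as np
t=cv2.imread("pics/top0.png"); 
a=cv2.resize(t[150:270,125:240],None,fx=5,fy=5,interpolation=cv2.INTER_CUBIC)
b=cv2.resize(t[190:230,300:340],None,fx=5,fy=5,interpolation=cv2.INTER_CUBIC)
c=cv2.resize(t[244:284,333:373],None,fx=5,fy=5,interpolation=cv2.INTER_CUBIC)
o=np.zeros((600,800,3),np.uint8); o[:,:575]=a; o[:200,600:]=b; o[200:400,600:]=c
for k in range(0,575,50): cv2.putText(o,str(125+k//5),(k,8),0,.3,(255,255,255))
for k in range(0,600,50): cv2.putText(o,str(150+k//5),(577,k+4),0,.3,(255,255,255))
cv2.imwrite("pics/z1.png",o)
s=cv2.imread("pics/side0.png")
a=cv2.resize(s[120:210,205:315],None,fx=5,fy=5,interpolation=cv2.INTER_CUBIC)
b=cv2.resize(s[240:280,268:308],None,fx=5,fy=5,interpolation=cv2.INTER_CUBIC)
c=cv2.resize(s[276:316,214:254],None,fx=5,fy=5,interpolation=cv2.INTER_CUBIC)
o=np.zeros((600,800,3),np.uint8); o[:450,:550]=a; o[:200,600:]=b; o[200:400,600:]=c
for k in range(0,550,50): cv2.putText(o,str(205+k//5),(k,8),0,.3,(255,255,255))
for k in range(0,450,50): cv2.putText(o,str(120+k//5),(552,k+4),0,.3,(255,255,255))
cv2.imwrite("pics/z2.png",o)
E
```

```text
(no output)
```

View pics/z1.png

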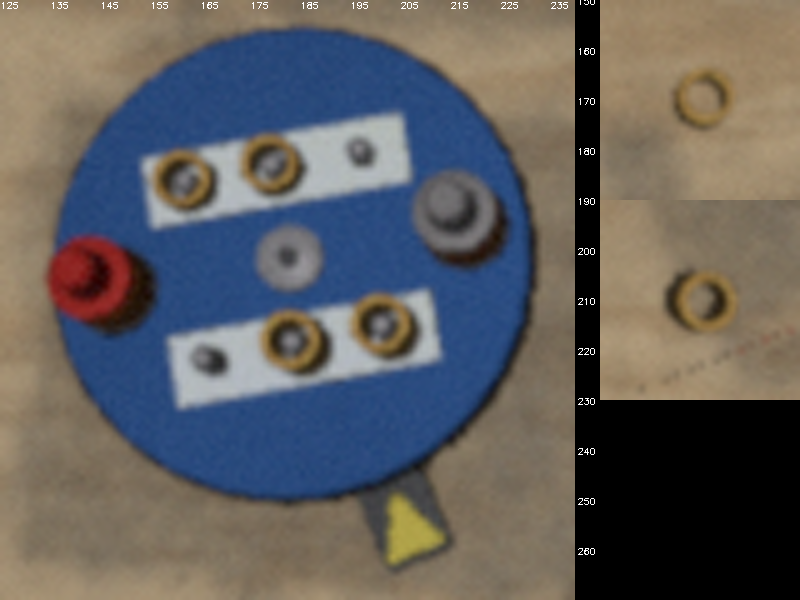

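View pics/z2.png

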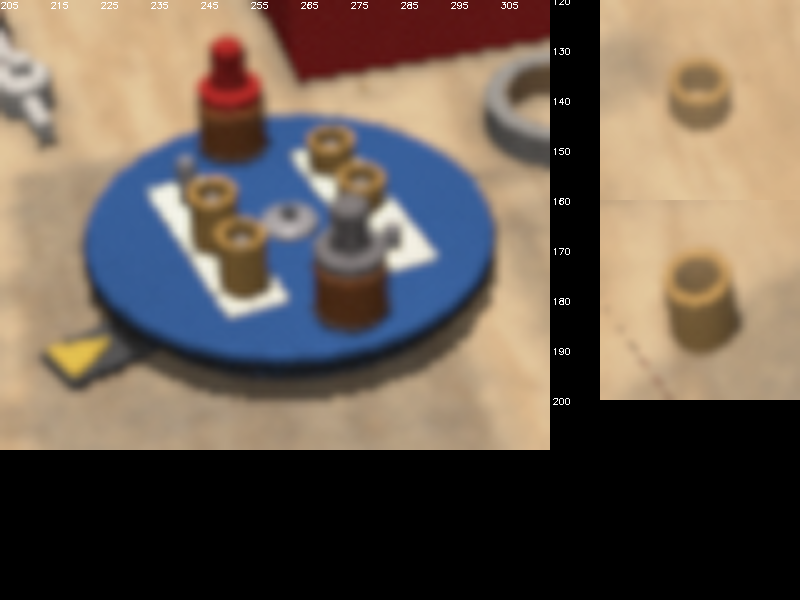

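The zoomed top view gives clear ring centres, and the side view shows the same features. I'll fit the caddy pose and sleeve positions from both cameras.

```bash
cat > h.py <<'E'
import numpy as np
from bench import robot
from scipy.optimize import least_squares
C={n:robot.camera_info(n) for n in("top","side")}
def proj(n,X):
    c=C[n]; p=c["R"]@np.asarray(X,float)+c["t"]; return np.array([c["fx"]*p[0]/p[2]+c["cx"],c["fy"]*p[1]/p[2]+c["cy"]])
def back(n,u,v,z):
    c=C[n]; d=c["R"].T@np.array([(u-c["cx"])/c["fx"],(v-c["cy"])/c["fy"],1]); o=-c["R"].T@c["t"]
    return o+d*(z-o[2])/d[2]
def tt(p,x,y,z): return [p[0]+x*np.cos(p[2])-y*np.sin(p[2]),p[1]+x*np.sin(p[2])+y*np.cos(p[2]),z]
E
python3 - <<'E'
from h import *
F={'red':(-.085,0,.102),'grey':(.085,0,.102),'s1':(-.042,.044,.052),'s2':(0,.044,.052),'sp':(.042,.044,.047),'l1':(0,-.044,.068),'l2':(.042,-.044,.068),'lp':(-.042,-.044,.063)}
T={'red':(85,268),'grey':(450,203),'s1':(184,180),'s2':(271,163),'sp':(361,150),'l1':(293,340),'l2':(383,323),'lp':(208,358)}
S={'red':(227,45),'grey':(350,201),'s1':(331,137),'s2':(361,177),'sp':(392,230),'l1':(212,189),'l2':(240,232),'lp':(186,161)}
px={("top",k):np.array([(u-2)/5+125,(v-2)/5+150]) for k,(u,v) in T.items()}
px.update({("side",k):np.array([(u-2)/5+205,(v-2)/5+120]) for k,(u,v) in S.items()})
for cams in(("top",),("side",),("top","side")):
    f=lambda p:np.concatenate([proj(n,tt(p,*F[k]))-q for (n,k),q in px.items() if n in cams])
    r=least_squares(f,[.5,.2,-1.5],loss='soft_l1'); print(cams,r.x.round(4),np.abs(f(r.x)).max().round(2))
p=r.x
print(f(p).reshape(-1,2).round(1).tolist())
for k in F: print(k,np.round(tt(p,*F[k]),4))
for n,u,v,z in(("top",320.2,209.2,.02),("side",287.4,255.7,.02),("top",353.4,263.8,.036),("side",233.4,290.7,.036),("top",125+413/5,150+533/5,.01),("side",205+78/5,120+358/5,.01)): print(n,back(n,u,v,z).round(4))
a=back("top",125+413/5,150+533/5,.01)-[*p[:2],0]; print("arrow",np.hypot(*a[:2]),np.arctan2(a[1],a[0]), "red ang",np.arctan2(*(np.array(tt(p,-.085,0,0))[:2]-p[:2])[::-1]))
E
```

```text
('top',) [ 0.5903  0.1198 -1.4082] 2.16
('side',) [ 0.5926  0.1209 -1.4124] 1.14
('top', 'side') [ 0.5912  0.1199 -1.409 ] 2.2
[[-2.2, -0.2], [0.1, -0.8], [0.1, -0.6], [0.3, -0.4], [0.3, -0.5], [0.1, -0.3], [0.2, -0.2], [-0.4, -0.3], [-0.5, -0.0], [-0.5, 0.7], [-0.4, 0.6], [-0.4, 0.2], [-0.3, -0.9], [-0.4, 0.8], [-0.3, 0.6], [-0.6, -0.1]]
red [0.5775 0.2038 0.102 ]
grey [0.6049 0.036  0.102 ]
s1 [0.6279 0.1685 0.052 ]
s2 [0.6346 0.127  0.052 ]
sp [0.6414 0.0856 0.047 ]
l1 [0.5478 0.1128 0.068 ]
l2 [0.5546 0.0714 0.068 ]
lp [0.541  0.1543 0.063 ]
top [ 0.5668 -0.2064  0.02  ]
side [ 0.5696 -0.2088  0.02  ]
top [ 0.4345 -0.2775  0.036 ]
side [ 0.437  -0.2804  0.036 ]
top [0.4595 0.0661 0.01  ]
side [0.4633 0.0631 0.01  ]
arrow 0.14232061626683423 -2.7539319541725336 red ang 1.7325518113826168
```

```bash
cat >> h.py <<'E'
from scipy.spatial.transform import Rotation as Ro
def go(pos,yaw,R0=None,p0=None):
    s=robot.observe()
    R0=Ro.from_euler('xyz',s['ee_rot']) if R0 is None else R0
    p0=s['tool_pos'] if p0 is None else p0
    l=R0.inv().apply(np.array(pos)-p0)/.2
    r=(R0.inv()*Ro.from_euler('xyz',[np.pi,0,yaw])).as_rotvec()/.5
    print(l.round(3).tolist(),r.round(3).tolist())
E
python3 - <<'E'
from h import *
go([.28,-.50,.20],.862); 
R1=Ro.from_euler('xyz',[np.pi,0,.862]); go([.37,-.37,.18],1.36,R1,[.28,-.50,.20])
R1=Ro.from_euler('xyz',[np.pi,0,1.36]); go([.436,-.279,.12],1.571,R1,[.37,-.37,.18])
E
```

```text
[0.425, -0.288, 0.153] [-0.003, -0.001, -1.0]
[0.786, -0.081, 0.1] [0.0, 0.0, -0.996]
[0.514, 0.227, 0.3] [0.0, 0.0, -0.422]
```

Request:
step_arm([
  {"linear": [0.425,-0.288,0.153],"rot": [-0.003,0,-1.0],"hand": 1},
  {"linear": [0.425,-0.288,0.153],"rot": [-0.003,0,-1.0],"hand": 1},
  {"linear": [0.425,-0.288,0.153],"rot": [-0.003,0,-1.0],"hand": 1},
], newtons=40)

```text
t: 0.48
tool_pos: [0.2833, -0.4958, 0.1996]
ee_rot: [-3.14, -0.004, 0.874]
ft_force: [-0.6, -0.5, 0.4]
finger_gap: 0.0854
finger_force: 0.0
```

Request:
step_arm([
  {"linear": [0.786,-0.081,0.1],"rot": [0,0,-0.996],"hand": 1},
  {"linear": [0.786,-0.081,0.1],"rot": [0,0,-0.996],"hand": 1},
  {"linear": [0.786,-0.081,0.1],"rot": [0,0,-0.996],"hand": 1},
  {"linear": [0.786,-0.081,0.1],"rot": [0,0,-0.996],"hand": 1},
])

```text
t: 0.98
tool_pos: [0.3724, -0.3674, 0.1803]
ee_rot: [3.14, -0.002, 1.367]
ft_force: [0.3, -0.7, 0.6]
finger_gap: 0.0854
finger_force: 0.0
```

Request:
step_arm([
  {"linear": [0.514,0.227,0.3],"rot": [0,0,-0.422],"hand": 1},
  {"linear": [0.514,0.227,0.3],"rot": [0,0,-0.422],"hand": 1},
  {"linear": [0.514,0.227,0.3],"rot": [0,0,-0.422],"hand": 1},
  {"linear": [0.514,0.227,0.3],"rot": [0,0,-0.422],"hand": 1},
])

```text
t: 1.48
tool_pos: [0.4355, -0.2811, 0.1203]
ee_rot: [-3.141, 0.002, 1.569]
ft_force: [-0.5, -0.6, 0.4]
finger_gap: 0.0852
finger_force: 0.0
```

```bash
python3 - <<'E'
from h import *
s=robot.observe(); print({k:np.round(s[k],4).tolist() for k in('t','qpos','tool_pos','ee_rot')})
go([.436,-.279,.018],np.pi/2)
E
```

```text
{'t': 1.475, 'qpos': [0.7113, 0.7457, -0.3761, 1.9791, 0.5363, 0.5148, -0.0502], 'tool_pos': [0.4355, -0.2811, 0.1203], 'ee_rot': [-3.1408, 0.0023, 1.569]}
[0.011, 0.003, 0.511] [-0.002, 0.005, -0.004]
```

Request:
step_arm([
  {"linear": [0.01,0,0.25],"rot": [0,0.003,-0.004],"hand": 1},
  {"linear": [0.01,0,0.4],"rot": [0,0.003,-0.004],"hand": 0.5},
  {"linear": [0.01,0,0.51],"rot": [0,0.003,-0.004],"hand": 0},
  {"linear": [0.01,0,0.51],"rot": [0,0.003,-0.004],"hand": -1},
  {"linear": [0.01,0,0.51],"rot": [0,0.003,-0.004],"hand": -1},
  {"linear": [0.01,0,0.51],"rot": [0,0.003,-0.004],"hand": -1},
  {"linear": [0.01,0,0.51],"rot": [0,0.003,-0.004],"hand": -1},
  {"linear": [0.01,0,0.51],"rot": [0,0.003,-0.004],"hand": -1},
], newtons=40)

```text
t: 2.48
tool_pos: [0.4367, -0.2781, 0.019]
ee_rot: [3.14, 0.0, 1.573]
ft_force: [-0.1, -0.2, -0.8]
finger_gap: 0.0268
finger_force: 39.3
```

```bash
python3 - <<'E'
from h import *
s=robot.observe(); print({k:np.round(s[k],4).tolist() for k in('t','tool_pos','ee_rot','finger_gap','finger_force')})
import cv2
for n in C:
    g=robot.grab_frame(n)[:,:,::-1]; u,v=proj(n,[.436,-.279,.03]).astype(int); o=cv2.resize(g[max(0,v-40):v+40,u-50:u+50],(400,320),interpolation=cv2.INTER_CUBIC)
    I=o if n=="top" else np.hstack([I,o])
cv2.imwrite("pics/g1.png",I)
E
```

```text
{'t': 2.475, 'tool_pos': [0.4367, -0.2781, 0.019], 'ee_rot': [3.1401, 0.0001, 1.5727], 'finger_gap': 0.0268, 'finger_force': 39.3418}
```

View pics/g1.png

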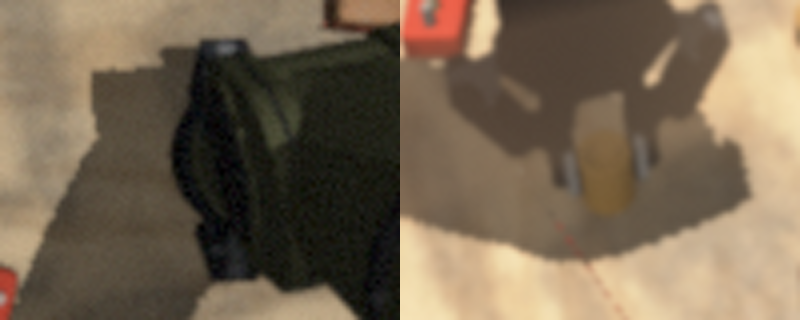

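The picture shows the long sleeve (side crop, about (605,170)) standing squarely between the pads. Next I lift it and carry it over the long peg.

```bash
python3 - <<'E'
from h import *
go([.437,-.278,.16],np.pi/2)
R1=Ro.from_euler('xyz',[np.pi,0,np.pi/2]); go([.485,-.09,.16],np.pi/2,R1,[.437,-.278,.16]);go([.541,.1543,.13],np.pi/2,R1,[.485,-.09,.16])
print(back("top",286,293,.03))
E
```

```text
[-0.0, 0.003, -0.706] [0.002, -0.0, 0.004]
[0.94, 0.24, 0.0] [0.0, 0.0, 0.0]
[1.221, 0.28, 0.15] [0.0, 0.0, 0.0]
[ 0.37071603 -0.11912065  0.03      ]
```

Request:
step_arm([
  {"linear": [0,0,-0.2],"hand": -1},
  {"linear": [0,0,-0.45],"hand": -1},
  {"linear": [0,0,-0.706],"hand": -1},
  {"linear": [0.25,0.06,-0.706],"hand": -1},
  {"linear": [0.5,0.12,-0.706],"hand": -1},
  {"linear": [0.75,0.18,-0.706],"hand": -1},
  {"linear": [0.94,0.24,-0.706],"hand": -1},
  {"linear": [0.94,0.24,-0.706],"hand": -1},
])

```text
invalid input
```

Request:
step_arm([
  {"linear": [0.25,0.06,0],"hand": -1},
  {"linear": [0.5,0.12,0],"hand": -1},
  {"linear": [0.75,0.18,0],"hand": -1},
  {"linear": [1.0,0.23,0],"hand": -1},
  {"linear": [1.0,0.23,0],"hand": -1},
])

```text
invalid input
```

```bash
python3 - <<'E'
from h import *
import cv2
s=robot.observe(); print({k:np.round(s[k],4).tolist() for k in('t','tool_pos','ee_rot','finger_gap','finger_force')})
go([.541,.1543,.09],np.pi/2)
x,y,z=s['tool_pos']
g=robot.grab_frame("side")[:,:,::-1]; u,v=proj("side",[x,y,z]).astype(int); o=cv2.resize(g[v-50:v+50,u-70:u+70],(700,500),interpolation=cv2.INTER_CUBIC)
for dz in(-.018,.018):
  for dx in (-.014,0,.014):
    p=(proj("side",[x+dx,y,z+dz])-[u-70,v-50])*5+2; cv2.circle(o,tuple(int(i) for i in p),2,(0,255,0),-1)
cv2.imwrite("pics/g2.png",o)
E
```

```text
{'t': 2.575, 'tool_pos': [0.4366, -0.2779, 0.0187], 'ee_rot': [3.1405, -0.0001, 1.5729], 'finger_gap': 0.0265, 'finger_force': 39.3436}
[2.16, 0.527, -0.356] [0.002, -0.0, 0.004]
```

View pics/g2.png

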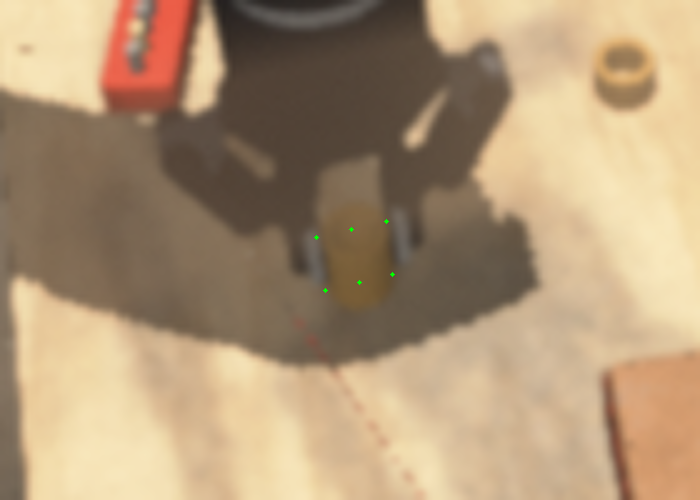

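I left out "rot", so both calls were refused and nothing moved. The side crop still shows the sleeve held at (356,255), in line with the projected tool point. I'll repeat with "rot".

Request:
step_arm([
  {"linear": [0,0,-0.2],"rot": [0,0,0],"hand": -1},
  {"linear": [0,0,-0.45],"rot": [0,0,0],"hand": -1},
  {"linear": [0,0,-0.706],"rot": [0,0,0],"hand": -1},
  {"linear": [0.25,0.06,-0.706],"rot": [0,0,0],"hand": -1},
  {"linear": [0.5,0.12,-0.706],"rot": [0,0,0],"hand": -1},
  {"linear": [0.75,0.18,-0.706],"rot": [0,0,0],"hand": -1},
  {"linear": [0.94,0.24,-0.706],"rot": [0,0,0],"hand": -1},
  {"linear": [0.94,0.24,-0.706],"rot": [0,0,0],"hand": -1},
])

```text
t: 3.62
tool_pos: [0.4853, -0.0855, 0.1602]
ee_rot: [3.139, -0.003, 1.58]
ft_force: [-0.0, -0.3, -0.1]
finger_gap: 0.0266
finger_force: 39.6
```

Request:
step_arm([
  {"linear": [0.25,0.06,0],"rot": [0,0,0.004],"hand": -1},
  {"linear": [0.5,0.12,0],"rot": [0,0,0.004],"hand": -1},
  {"linear": [0.75,0.18,0],"rot": [0,0,0.004],"hand": -1},
  {"linear": [1.0,0.23,0],"rot": [0,0,0.004],"hand": -1},
  {"linear": [1.0,0.23,0],"rot": [0,0,0.004],"hand": -1},
])

```text
t: 4.25
tool_pos: [0.5301, 0.1151, 0.1602]
ee_rot: [3.139, -0.004, 1.577]
ft_force: [-0.3, -0.5, -0.1]
finger_gap: 0.0266
finger_force: 39.6
```

```bash
python3 - <<'E'
from h import *
s=robot.observe(); print({k:np.round(s[k],4).tolist() for k in('t','tool_pos','ee_rot','finger_gap','finger_force')})
go([.5415,.155,.10],np.pi/2)
E
```

```text
{'t': 4.25, 'tool_pos': [0.5301, 0.1151, 0.1602], 'ee_rot': [3.1392, -0.004, 1.5773], 'finger_gap': 0.0266, 'finger_force': 39.5779}
[0.198, 0.058, 0.302] [0.005, -0.008, 0.013]
```

Request:
step_arm([
  {"linear": [0.198,0.058,0.1],"rot": [0.005,-0.008,0.013],"hand": -1},
  {"linear": [0.198,0.058,0.302],"rot": [0.005,-0.008,0.013],"hand": -1},
  {"linear": [0.198,0.058,0.302],"rot": [0.005,-0.008,0.013],"hand": -1},
  {"linear": [0.198,0.058,0.302],"rot": [0.005,-0.008,0.013],"hand": -1},
])

```text
t: 4.75
tool_pos: [0.5416, 0.148, 0.1003]
ee_rot: [-3.14, 0.005, 1.562]
ft_force: [0.7, -0.4, -0.5]
finger_gap: 0.0265
finger_force: 39.6
```

```bash
python3 - <<'E'
from h import *
import cv2
s=robot.observe(); print({k:np.round(s[k],4).tolist() for k in('t','tool_pos','ee_rot','finger_gap','finger_force')})
go([.5415,.155,.10],np.pi/2)
x,y,z=s['tool_pos']; n="side"
g=robot.grab_frame(n)[:,:,::-1]; u,v=proj(n,[x,y,z]).astype(int); u0,v0=u-60,v-35
o=cv2.resize(g[v0:v0+90,u0:u0+120],None,fx=6,fy=6,interpolation=cv2.INTER_CUBIC)
for q,c in(([x,y,z-.018],(0,255,0)),([x,y,z+.018],(0,255,0)),([.5424,.1553,.063],(255,0,255)),([.5424,.1553,.032],(255,0,255))):
    p=(proj(n,q)-[u0,v0])*6+2.5; cv2.circle(o,tuple(int(i) for i in p),2,c,-1)
cv2.imwrite("pics/g3.png",o)
E
```

```text
{'t': 4.75, 'tool_pos': [0.5416, 0.148, 0.1003], 'ee_rot': [-3.1403, 0.005, 1.5621], 'finger_gap': 0.0265, 'finger_force': 39.5987}
[0.035, -0.001, 0.001] [-0.003, 0.01, -0.017]
```

View pics/g3.png

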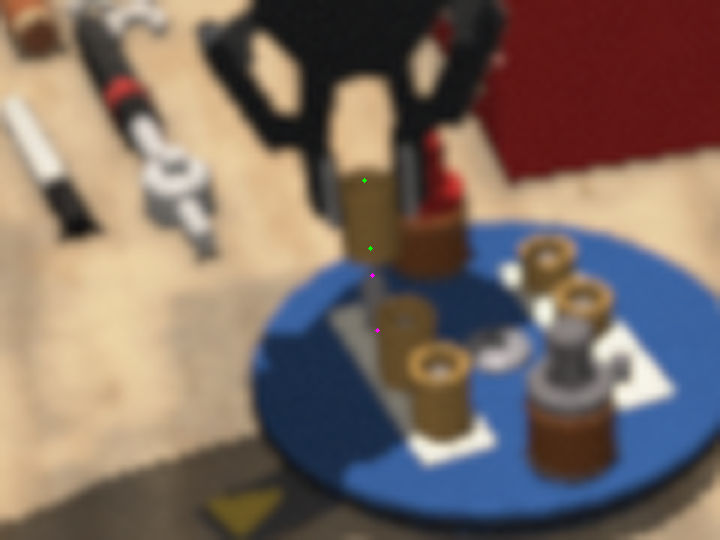

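The side crop shows the held sleeve (centre line x≈370) lined up with the long peg's tip (≈374,275), which lies a little farther on in +y. I'll correct that and lower it.

Request:
step_arm([
  {"linear": [0.035,0,0.0],"rot": [-0.003,0.01,-0.017],"hand": -1},
  {"linear": [0.035,0,0.05],"rot": [-0.003,0.01,-0.017],"hand": -1},
  {"linear": [0.035,0,0.08],"rot": [-0.003,0.01,-0.017],"hand": -1},
])

```text
t: 5.18
tool_pos: [0.541, 0.1566, 0.0831]
ee_rot: [-3.141, -0.001, 1.573]
ft_force: [-0.4, -0.1, 0.1]
finger_gap: 0.0268
finger_force: 39.6
```

```bash
python3 - <<'E'
from h import *
s=robot.observe(); print({k:np.round(s[k],4).tolist() for k in('t','tool_pos','ee_rot','ft_force')})
go([.5415,.155,.052],np.pi/2)
E
```

```text
{'t': 5.175, 'tool_pos': [0.541, 0.1566, 0.0831], 'ee_rot': [-3.1411, -0.0009, 1.5729], 'ft_force': [-0.4442, -0.0582, 0.1404]}
[-0.008, 0.002, 0.155] [-0.001, -0.002, 0.004]
```

Request:
step_arm([
  {"linear": [-0.005,0.002,0.04],"rot": [0,0,0.004],"hand": -1},
  {"linear": [-0.006,0.002,0.08],"rot": [0,0,0.004],"hand": -1},
  {"linear": [-0.006,0.002,0.12],"rot": [0,0,0.004],"hand": -1},
  {"linear": [-0.006,0.002,0.15],"rot": [0,0,0.004],"hand": -1},
  {"linear": [-0.006,0.002,0.16],"rot": [0,0,0.004],"hand": -1},
  {"linear": [-0.006,0.002,0.16],"rot": [0,0,0.004],"hand": -1},
])

```text
t: 5.92
tool_pos: [0.5417, 0.1557, 0.0515]
ee_rot: [-3.141, -0.001, 1.571]
ft_force: [-0.5, -0.4, -0.5]
finger_gap: 0.0266
finger_force: 39.6
```

Request:
step_arm([
  {"linear": [0,0,0.003],"rot": [0,0,0],"hand": 0.1},
  {"linear": [0,0,0.003],"rot": [0,0,0],"hand": 0.1},
  {"linear": [0,0,0.003],"rot": [0,0,0],"hand": 0.1},
  {"linear": [0,0,-0.1],"rot": [0,0,0],"hand": 0.1},
  {"linear": [0,0,-0.3],"rot": [0,0,0],"hand": 0.1},
  {"linear": [0,0,-0.55],"rot": [0,0,0],"hand": 0.1},
  {"linear": [0,0,-0.55],"rot": [0,0,0],"hand": 0.1},
])

```text
t: 6.8
tool_pos: [0.5442, 0.1566, 0.1652]
ee_rot: [3.134, -0.004, 1.57]
ft_force: [0.1, -0.5, -1.3]
finger_gap: 0.0472
finger_force: 0.0
```

```bash
python3 - <<'E'
from h import *
import cv2
s=robot.observe(); print({k:np.round(s[k],4).tolist() for k in('t','tool_pos','ee_rot','ft_force')})
R1=Ro.from_euler('xyz',[np.pi,0,np.pi/2])
go([.55,-.03,.16],np.pi/2);go([.568,-.2075,.10],np.pi/2,R1,[.55,-.03,.16])
g=robot.grab_frame("side")[:,:,::-1]
cv2.imwrite("pics/g4.png",cv2.resize(g[100:210,205:315],None,fx=5,fy=5,interpolation=cv2.INTER_CUBIC))
E
```

```text
{'t': 6.8, 'tool_pos': [0.5442, 0.1566, 0.1652], 'ee_rot': [3.1342, -0.0044, 1.5704], 'ft_force': [0.0925, -0.5058, -1.3108]}
[-0.933, 0.029, 0.022] [0.015, -0.009, -0.001]
[-0.888, 0.09, 0.3] [0.0, 0.0, 0.0]
```

View pics/g4.png

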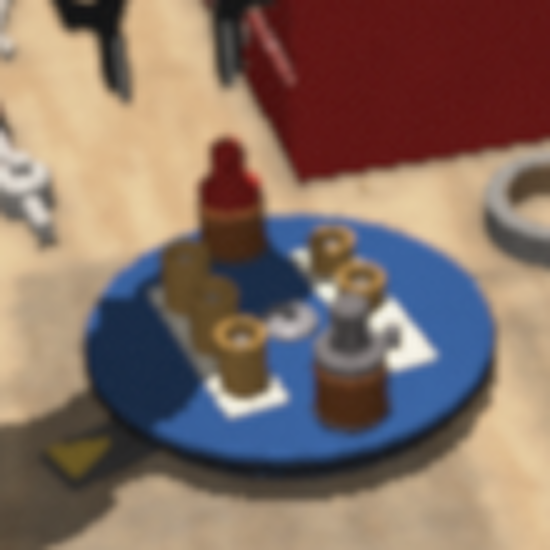

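The long sleeve sits on its peg: the row tops at (186,250), (214,288) and (240,330) are in line, with equal heights, and the table hasn't turned. Now for the short sleeve.

Request:
step_arm([
  {"linear": [-0.25,0.01,0.022],"rot": [0.015,-0.009,0],"hand": 0.5},
  {"linear": [-0.5,0.02,0.022],"rot": [0.015,-0.009,0],"hand": 0.5},
  {"linear": [-0.75,0.025,0.022],"rot": [0.015,-0.009,0],"hand": 0.5},
  {"linear": [-0.933,0.029,0.022],"rot": [0.015,-0.009,0],"hand": 0.5},
  {"linear": [-0.933,0.029,0.022],"rot": [0.015,-0.009,0],"hand": 0.5},
])

```text
t: 7.48
tool_pos: [0.546, -0.036, 0.1551]
ee_rot: [-3.13, 0.006, 1.564]
ft_force: [-1.6, 0.2, 0.0]
finger_gap: 0.0638
finger_force: 0.0
```

Request:
step_arm([
  {"linear": [-0.3,0.03,0],"rot": [0,0,0],"hand": 0.5},
  {"linear": [-0.6,0.06,0.1],"rot": [0,0,0],"hand": 0.5},
  {"linear": [-0.888,0.09,0.3],"rot": [0,0,0],"hand": 0.5},
  {"linear": [-0.888,0.09,0.3],"rot": [0,0,0],"hand": 0.5},
  {"linear": [-0.888,0.09,0.3],"rot": [0,0,0],"hand": 0.5},
])

```text
t: 8.1
tool_pos: [0.5646, -0.2074, 0.0962]
ee_rot: [-3.132, 0.001, 1.571]
ft_force: [0.4, 0.1, 0.8]
finger_gap: 0.0637
finger_force: 0.0
```

```bash
python3 - <<'E'
from h import *
s=robot.observe(); print({k:np.round(s[k],4).tolist() for k in('t','tool_pos','ee_rot','ft_force')})
go([.5685,-.2075,.005],np.pi/2)
E
```

```text
{'t': 8.1, 'tool_pos': [0.5646, -0.2074, 0.0962], 'ee_rot': [-3.1322, 0.0013, 1.5715], 'ft_force': [0.3723, 0.1132, 0.8378]}
[0.0, 0.024, 0.456] [-0.019, 0.003, 0.001]
```

Request:
step_arm([
  {"linear": [0,0.02,0.2],"rot": [-0.019,0.003,0],"hand": 0.5},
  {"linear": [0,0.023,0.35],"rot": [-0.019,0.003,0],"hand": 0.5},
  {"linear": [0,0.023,0.43],"rot": [-0.019,0.003,0],"hand": 0.4},
  {"linear": [0,0.023,0.455],"rot": [-0.019,0.003,0],"hand": 0.2},
  {"linear": [0,0.023,0.455],"rot": [-0.019,0.003,0],"hand": -0.1},
])

```text
t: 8.72
tool_pos: [0.5696, -0.2086, 0.007]
ee_rot: [3.139, 0.002, 1.572]
ft_force: [-0.2, 0.5, -0.3]
finger_gap: 0.0387
finger_force: 0.0
```

Request:
step_arm([
  {"linear": [0,0,0],"rot": [0,0,0],"hand": -1},
  {"linear": [0,0,0],"rot": [0,0,0],"hand": -1},
  {"linear": [0,0,0],"rot": [0,0,0],"hand": -1},
  {"linear": [0,0,0],"rot": [0,0,0],"hand": -1},
], newtons=40)

```text
t: 9.22
tool_pos: [0.5699, -0.2091, 0.0076]
ee_rot: [3.138, 0.002, 1.571]
ft_force: [-1.4, 1.5, 5.8]
finger_gap: 0.026
finger_force: 39.3
```

```bash
python3 - <<'E'
from h import *
import cv2
s=robot.observe(); print({k:np.round(s[k],4).tolist() for k in('t','tool_pos','ee_rot','ft_force')})
x,y,z=s['tool_pos']; n="side"
g=robot.grab_frame(n)[:,:,::-1]; u,v=proj(n,[x,y,z]).astype(int); u0,v0=u-40,v-40
o=cv2.resize(g[v0:v0+60,u0:u0+80],None,fx=8,fy=8,interpolation=cv2.INTER_CUBIC)
for q,c in(([x,y,0],(0,255,0)),([x,y,.02],(0,255,0))):
    p=(proj(n,q)-[u0,v0])*8+3.5; cv2.circle(o,tuple(int(i) for i in p),2,c,-1)
cv2.imwrite("pics/g5.png",o)
R1=Ro.from_euler('xyz',[np.pi,0,np.pi/2])
go([x,y,.15],np.pi/2);go([.605,-.03,.16],np.pi/2,R1,[x,y,.15]);
E
```

```text
{'t': 9.225, 'tool_pos': [0.5699, -0.2091, 0.0076], 'ee_rot': [3.1375, 0.0018, 1.5707], 'ft_force': [-1.4018, 1.4642, 5.8223]}
[-0.001, 0.003, -0.712] [0.008, 0.004, -0.0]
[0.895, 0.176, -0.05] [0.0, 0.0, 0.0]
```

View pics/g5.png

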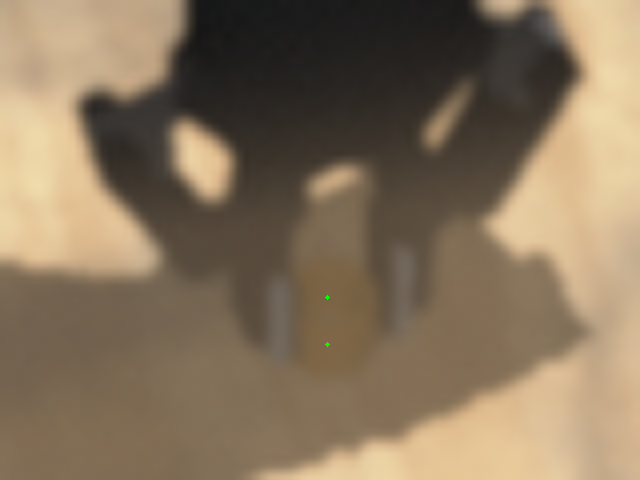

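The side crop shows the short sleeve centred between the pads (~(338,320)). The tips brush the bench with about 6 N. Next I lift and carry it.

Request:
step_arm([
  {"linear": [0,0,-0.2],"rot": [0.008,0.004,0],"hand": -1},
  {"linear": [0,0,-0.45],"rot": [0.008,0.004,0],"hand": -1},
  {"linear": [0,0,-0.712],"rot": [0.008,0.004,0],"hand": -1},
  {"linear": [0.25,0.05,-0.75],"rot": [0.008,0.004,0],"hand": -1},
  {"linear": [0.5,0.1,-0.76],"rot": [0.008,0.004,0],"hand": -1},
  {"linear": [0.75,0.15,-0.76],"rot": [0.008,0.004,0],"hand": -1},
  {"linear": [0.895,0.176,-0.76],"rot": [0.008,0.004,0],"hand": -1},
  {"linear": [0.895,0.176,-0.76],"rot": [0.008,0.004,0],"hand": -1},
])

```text
t: 10.28
tool_pos: [0.6042, -0.026, 0.1586]
ee_rot: [-3.141, -0.003, 1.576]
ft_force: [-0.1, -1.0, -1.1]
finger_gap: 0.0263
finger_force: 39.6
```

```bash
python3 - <<'E'
from h import *
s=robot.observe(); print({k:np.round(s[k],4).tolist() for k in('t','tool_pos','ee_rot','finger_gap','ft_force')})
go([.642,.0853,.14],np.pi/2)
E
```

```text
{'t': 10.275, 'tool_pos': [0.6042, -0.026, 0.1586], 'ee_rot': [-3.1406, -0.0026, 1.5763], 'finger_gap': 0.0263, 'ft_force': [-0.0881, -1.0335, -1.0918]}
[0.555, 0.192, 0.094] [-0.002, -0.005, 0.011]
```

Request:
step_arm([
  {"linear": [0.28,0.1,0],"rot": [-0.002,-0.005,0.011],"hand": -1},
  {"linear": [0.555,0.192,0],"rot": [-0.002,-0.005,0.011],"hand": -1},
  {"linear": [0.555,0.192,0.2],"rot": [-0.002,-0.005,0.011],"hand": -1},
  {"linear": [0.555,0.192,0.4],"rot": [-0.002,-0.005,0.011],"hand": -1},
  {"linear": [0.555,0.192,0.4],"rot": [-0.002,-0.005,0.011],"hand": -1},
  {"linear": [0.555,0.192,0.4],"rot": [-0.002,-0.005,0.011],"hand": -1},
])

```text
t: 11.02
tool_pos: [0.6431, 0.0801, 0.0794]
ee_rot: [3.141, 0.002, 1.564]
ft_force: [0.1, 1.0, -0.3]
finger_gap: 0.0263
finger_force: 39.6
```

```bash
python3 - <<'E'
from h import *
import cv2
s=robot.observe(); print({k:np.round(s[k],4).tolist() for k in('t','tool_pos','ee_rot','finger_gap','ft_force')})
go([.642,.0853,.042],np.pi/2)
x,y,z=s['tool_pos']; n="side"
g=robot.grab_frame(n)[:,:,::-1]; u,v=proj(n,[x,y,z]).astype(int); u0,v0=u-50,v-45
o=cv2.resize(g[v0:v0+75,u0:u0+100],None,fx=7,fy=7,interpolation=cv2.INTER_CUBIC)
for q,c in(([x,y,z-.008],(0,255,0)),([x,y,z+.012],(0,255,0)),([.6428,.0866,.047],(255,0,255)),([.6428,.0866,.032],(255,0,255))):
    p=(proj(n,q)-[u0,v0])*7+3; cv2.circle(o,tuple(int(i) for i in p),2,c,-1)
cv2.imwrite("pics/g6.png",o)
E
```

```text
{'t': 11.025, 'tool_pos': [0.6431, 0.0801, 0.0794], 'ee_rot': [3.1407, 0.0023, 1.5638], 'finger_gap': 0.0263, 'ft_force': [0.053, 0.9941, -0.2835]}
[0.026, -0.006, 0.187] [0.002, 0.005, -0.014]
```

View pics/g6.png

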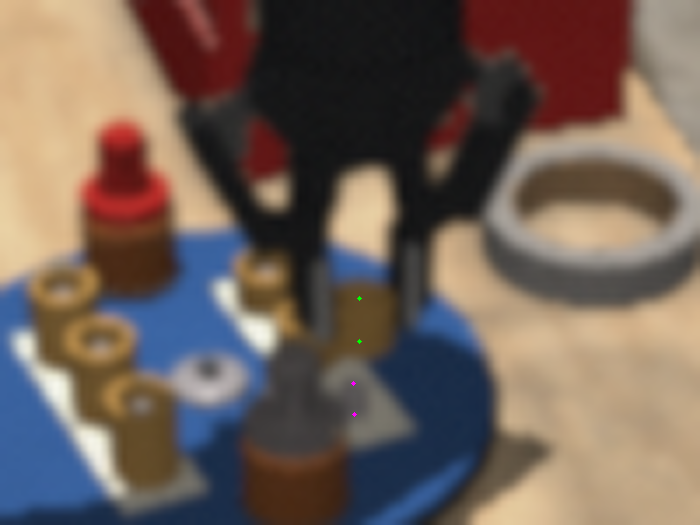

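The side crop shows the short peg at (352,395) and the sleeve axis at ~362. Moving 5 mm in +y brings the axis to ~358, so I shift x by −2 mm as well and lower slowly.

Request:
step_arm([
  {"linear": [0.027,-0.011,0.0],"rot": [0.002,0.005,-0.014],"hand": -1},
  {"linear": [0.027,-0.011,0.04],"rot": [0.002,0.005,-0.014],"hand": -1},
  {"linear": [0.027,-0.011,0.08],"rot": [0.002,0.005,-0.014],"hand": -1},
  {"linear": [0.027,-0.011,0.12],"rot": [0.002,0.005,-0.014],"hand": -1},
  {"linear": [0.027,-0.011,0.16],"rot": [0.002,0.005,-0.014],"hand": -1},
  {"linear": [0.027,-0.011,0.19],"rot": [0.002,0.005,-0.014],"hand": -1},
  {"linear": [0.027,-0.011,0.19],"rot": [0.002,0.005,-0.014],"hand": -1},
])

```text
t: 11.95
tool_pos: [0.64, 0.0866, 0.0399]
ee_rot: [-3.14, -0.0, 1.572]
ft_force: [-1.0, 0.0, 0.2]
finger_gap: 0.0261
finger_force: 39.6
```

Request:
step_arm([
  {"linear": [0,0,0],"rot": [0,0,0],"hand": 0.1},
  {"linear": [0,0,0],"rot": [0,0,0],"hand": 0.1},
  {"linear": [0,0,0],"rot": [0,0,0],"hand": 0.1},
  {"linear": [0,0,-0.1],"rot": [0,0,0],"hand": 0.1},
  {"linear": [0,0,-0.3],"rot": [0,0,0],"hand": 0.1},
  {"linear": [0,0,-0.55],"rot": [0,0,0],"hand": 0.1},
  {"linear": [0,0,-0.6],"rot": [0,0,0],"hand": 0.1},
  {"linear": [0,0,-0.6],"rot": [0,0,0],"hand": 0.1},
])

```text
t: 12.95
tool_pos: [0.6406, 0.0864, 0.1615]
ee_rot: [3.141, -0.0, 1.572]
ft_force: [0.1, -0.2, -1.4]
finger_gap: 0.0466
finger_force: 0.0
```

```bash
python3 - <<'E'
from h import *
import cv2
s=robot.observe(); print({k:np.round(s[k],4).tolist() for k in('t','qpos','tool_pos','ee_rot','ft_force')})
go([.5775,.2038,.15],np.pi/2)
g=robot.grab_frame("side")[:,:,::-1]
cv2.imwrite("pics/g7.png",cv2.resize(g[100:210,205:315],None,fx=5,fy=5,interpolation=cv2.INTER_CUBIC))
E
```

```text
{'t': 12.95, 'qpos': [0.013, 0.822, -0.4126, 1.5544, 0.4012, 0.8498, -0.5482], 'tool_pos': [0.6406, 0.0864, 0.1615], 'ee_rot': [3.1414, -0.0005, 1.5722], 'ft_force': [0.0789, -0.212, -1.4086]}
[0.588, -0.315, 0.058] [0.0, -0.001, 0.003]
```

View pics/g7.png

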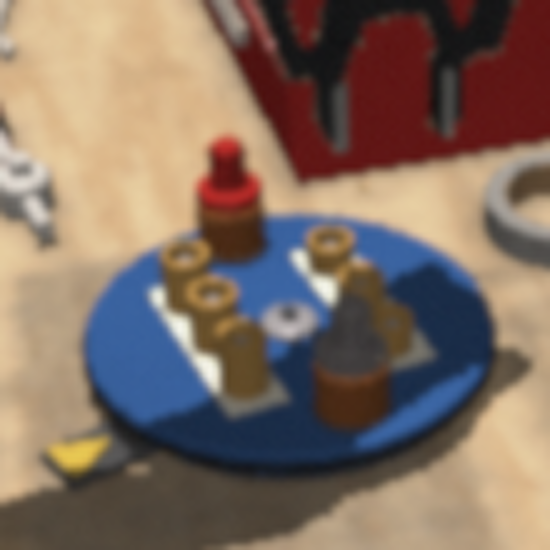

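The short sleeve is on its peg: the tops at (331,240), (361,280) and (393,318) are in line, and the red lid is still at (227,145). That makes 11 pictures viewed, one over the limit of 10, so the rest will be numeric measurement only. Next I move above the red knob, pre-turning the wrist by −0.9 rad so that it can follow the turn.

```bash
python3 - <<'E'
from h import *
go([.605,.15,.16],1.1)
R1=Ro.from_euler('xyz',[np.pi,0,1.1]); go([.5775,.2038,.15],.67,R1,[.605,.15,.16])
E
```

```text
[0.32, -0.173, 0.001] [-0.005, 0.002, 0.945]
[0.177, -0.245, 0.05] [0.0, -0.0, 0.86]
```

Request:
step_arm([
  {"linear": [0.1,-0.06,0],"rot": [0,0,0.315],"hand": 0.1},
  {"linear": [0.2,-0.12,0],"rot": [0,0,0.63],"hand": 0.1},
  {"linear": [0.32,-0.173,0],"rot": [0,0,0.945],"hand": 0.1},
  {"linear": [0.32,-0.173,0],"rot": [0,0,0.945],"hand": 0.1},
])

```text
t: 13.5
tool_pos: [0.6033, 0.1531, 0.1588]
ee_rot: [-3.136, 0.002, 1.106]
ft_force: [0.2, -0.0, -0.6]
finger_gap: 0.0472
finger_force: 0.0
```

Request:
step_arm([
  {"linear": [0.06,-0.08,0.01],"rot": [0,0,0.28],"hand": 0.1},
  {"linear": [0.12,-0.16,0.03],"rot": [0,0,0.56],"hand": 0.1},
  {"linear": [0.177,-0.245,0.05],"rot": [0,0,0.86],"hand": 0.1},
  {"linear": [0.177,-0.245,0.05],"rot": [0,0,0.86],"hand": 0.1},
  {"linear": [0.177,-0.245,0.05],"rot": [0,0,0.86],"hand": 0.1},
])

```text
t: 14.12
tool_pos: [0.5785, 0.2019, 0.1497]
ee_rot: [-3.142, 0.003, 0.671]
ft_force: [0.0, -1.3, 0.2]
finger_gap: 0.0472
finger_force: 0.0
```

```bash
python3 - <<'E'
from h import *
import cv2
s=robot.observe(); print({k:np.round(s[k],4).tolist() for k in('t','qpos','tool_pos','ee_rot','ft_force')})
go([.5775,.2038,.086],.67)
# red-lid blob in side view (near old position)
g=robot.grab_frame("side"); b=cv2.cvtColor(g[120:160,235:270],cv2.COLOR_RGB2HSV)
m=((b[...,0]<8)|(b[...,0]>172))&(b[...,1]>170)&(b[...,2]>110); v,u=np.nonzero(m); print(m.sum(),u.mean()+235 if len(u) else 0,u.min()+235,u.max()+235,v.min()+120,v.max()+120)
print(proj("side",[.5775,.2038,.102]),proj("side",[.5775,.2038,.075]))
E
```

```text
{'t': 14.125, 'qpos': [-0.3358, 0.7743, -0.1349, 1.6781, 0.1471, 0.7018, -1.4448], 'tool_pos': [0.5785, 0.2019, 0.1497], 'ee_rot': [-3.1415, 0.0027, 0.6714], 'ft_force': [0.0247, -1.2572, 0.1749]}
[0.003, -0.01, 0.319] [-0.0, 0.005, 0.003]Traceback (most recent call last):
  File "<stdin>", line 7, in <module>
    return umr_minimum(a, axis, None, out, keepdims, initial, where)
ValueError: zero-size array to reduction operation minimum which has no identity
```

Request:
step_arm([
  {"linear": [0.003,-0.01,0.1],"rot": [0,0.005,0.003],"hand": 0.1},
  {"linear": [0.003,-0.01,0.2],"rot": [0,0.005,0.003],"hand": 0.1},
  {"linear": [0.003,-0.01,0.28],"rot": [0,0.005,0.003],"hand": 0.1},
  {"linear": [0.003,-0.01,0.319],"rot": [0,0.005,0.003],"hand": 0.1},
  {"linear": [0.003,-0.01,0.319],"rot": [0,0.005,0.003],"hand": 0.1},
])

```text
t: 14.8
tool_pos: [0.5768, 0.2056, 0.086]
ee_rot: [-3.14, -0.0, 0.668]
ft_force: [1.0, -0.5, -0.4]
finger_gap: 0.0469
finger_force: 0.0
```

Request:
step_arm([
  {"linear": [0,0,0],"rot": [0,0,0],"hand": -1},
  {"linear": [0,0,0],"rot": [0,0,0],"hand": -1},
  {"linear": [0,0,0],"rot": [0,0,0],"hand": -1},
  {"linear": [0,0,0],"rot": [0,0,0],"hand": -1},
  {"linear": [0,0,0],"rot": [0,0,0],"hand": -1},
], newtons=30)

```text
t: 15.42
tool_pos: [0.5774, 0.2064, 0.0872]
ee_rot: [-3.14, -0.002, 0.668]
ft_force: [-1.6, 0.1, 5.8]
finger_gap: 0.0185
finger_force: 29.5
```

The knob is gripped, with an 18.5 mm gap. The arc rows in the tool frame are the same for every quarter of the turn.

```bash
python3 - <<'E'
from h import *
c=np.array([.5912,.1200]); r=.0855; a0=1.7326; y0=.67; D=.45
P=lambda d:np.array([*(c+r*np.array([np.cos(a0+d),np.sin(a0+d)])),.087])
R0=Ro.from_euler('xyz',[np.pi,0,y0])
for k in range(1,9):
    d=D*k/8; go(P(d),y0+d,R0,P(0))
E
```

```text
[-0.021, -0.011, -0.0] [0.0, 0.0, -0.112]
[-0.043, -0.021, -0.0] [-0.0, 0.0, -0.225]
[-0.066, -0.03, -0.0] [-0.0, 0.0, -0.338]
[-0.089, -0.037, -0.0] [-0.0, 0.0, -0.45]
[-0.112, -0.043, -0.0] [0.0, 0.0, -0.562]
[-0.135, -0.048, -0.0] [0.0, 0.0, -0.675]
[-0.159, -0.051, -0.0] [0.0, 0.0, -0.788]
[-0.183, -0.053, -0.0] [0.0, 0.0, -0.9]
```

Request:
step_arm([
  {"linear": [-0.021,-0.011,-0.008],"rot": [0,0,-0.112],"hand": -1},
  {"linear": [-0.043,-0.021,-0.008],"rot": [0,0,-0.225],"hand": -1},
  {"linear": [-0.066,-0.03,-0.008],"rot": [0,0,-0.338],"hand": -1},
  {"linear": [-0.089,-0.037,-0.008],"rot": [0,0,-0.45],"hand": -1},
  {"linear": [-0.112,-0.043,-0.008],"rot": [0,0,-0.562],"hand": -1},
  {"linear": [-0.135,-0.048,-0.008],"rot": [0,0,-0.675],"hand": -1},
  {"linear": [-0.159,-0.051,-0.008],"rot": [0,0,-0.788],"hand": -1},
  {"linear": [-0.183,-0.053,-0.008],"rot": [0,0,-0.9],"hand": -1},
])

```text
t: 16.42
tool_pos: [0.5412, 0.1907, 0.0874]
ee_rot: [-3.141, -0.0, 1.122]
ft_force: [5.0, -0.3, -18.1]
finger_gap: 0.0186
finger_force: 29.8
```

```bash
python3 - <<'E'
from h import *
s=robot.observe(); print({k:np.round(s[k],4).tolist() for k in('t','qpos','tool_pos','ee_rot','ft_force','wrist_torque','finger_gap')})
d=s['tool_pos'][:2]-[.5912,.12]; print(np.hypot(*d),np.arctan2(d[1],d[0]))
E
```

```text
{'t': 16.425, 'qpos': [-0.2895, 0.8332, -0.222, 1.8332, 0.337, 0.5123, -1.1857], 'tool_pos': [0.5412, 0.1907, 0.0874], 'ee_rot': [-3.1406, -0.0002, 1.1217], 'ft_force': [4.9887, -0.2641, -18.147], 'wrist_torque': [-0.2116, -1.0231, 0.1682], 'finger_gap': 0.0186}
0.08653951926515144 2.1861222040130848
```

Request:
step_arm([
  {"linear": [-0.021,-0.011,0.005],"rot": [0,0,-0.112],"hand": -1},
  {"linear": [-0.043,-0.021,0.005],"rot": [0,0,-0.225],"hand": -1},
  {"linear": [-0.066,-0.03,0.005],"rot": [0,0,-0.338],"hand": -1},
  {"linear": [-0.089,-0.037,0.005],"rot": [0,0,-0.45],"hand": -1},
  {"linear": [-0.112,-0.043,0.005],"rot": [0,0,-0.562],"hand": -1},
  {"linear": [-0.135,-0.048,0.005],"rot": [0,0,-0.675],"hand": -1},
  {"linear": [-0.159,-0.051,0.005],"rot": [0,0,-0.788],"hand": -1},
  {"linear": [-0.183,-0.053,0.005],"rot": [0,0,-0.9],"hand": -1},
])

```text
t: 17.42
tool_pos: [0.5174, 0.1627, 0.0873]
ee_rot: [3.139, -0.002, 1.571]
ft_force: [7.0, -1.5, -13.7]
finger_gap: 0.0183
finger_force: 30.2
```

Request:
step_arm([
  {"linear": [-0.021,-0.011,0],"rot": [0,0,-0.112],"hand": -1},
  {"linear": [-0.043,-0.021,0],"rot": [0,0,-0.225],"hand": -1},
  {"linear": [-0.066,-0.03,0],"rot": [0,0,-0.338],"hand": -1},
  {"linear": [-0.089,-0.037,0],"rot": [0,0,-0.45],"hand": -1},
  {"linear": [-0.112,-0.043,0],"rot": [0,0,-0.562],"hand": -1},
  {"linear": [-0.135,-0.048,0],"rot": [0,0,-0.675],"hand": -1},
  {"linear": [-0.159,-0.051,0],"rot": [0,0,-0.788],"hand": -1},
  {"linear": [-0.183,-0.053,0],"rot": [0,0,-0.9],"hand": -1},
])

```text
t: 18.42
tool_pos: [0.5077, 0.1269, 0.0873]
ee_rot: [3.137, -0.001, 2.02]
ft_force: [7.8, -0.2, -17.0]
finger_gap: 0.0181
finger_force: 30.0
```

```bash
python3 - <<'E'
from h import *
s=robot.observe(); print({k:np.round(s[k],4).tolist() for k in('t','qpos','tool_pos','ee_rot','ft_force','wrist_torque','finger_gap')})
d=s['tool_pos'][:2]-[.5912,.12]; a=np.arctan2(d[1],d[0])%(2*np.pi);print(np.hypot(*d),a)
# arrow from first pictures: yellow blob centroid and its axis
import cv2
for n,f in(("top","pics/top0.png"),("side","pics/side0.png")):
    h=cv2.cvtColor(cv2.imread(f),cv2.COLOR_BGR2HSV); u,v=proj(n,[.465,.066,.01]).astype(int)
    b=h[v-14:v+14,u-14:u+14]; m=(b[...,0]>20)&(b[...,0]<35)&(b[...,1]>120)&(b[...,2]>110); V,U=np.nonzero(m); 
    c=back(n,U.mean()+u-14,V.mean()+v-14,.01); w=c[:2]-([.5903,.1198] if n=="top" else [.5926,.1209]); print(n,m.sum(),c.round(4),np.hypot(*w),np.arctan2(w[1],w[0])%(2*np.pi))
E
```

```text
{'t': 18.425, 'qpos': [-0.0776, 0.8151, -0.4236, 1.9838, 0.6947, 0.4841, -0.5618], 'tool_pos': [0.5077, 0.1269, 0.0873], 'ee_rot': [3.1367, -0.0009, 2.0205], 'ft_force': [7.7992, -0.1922, -17.0309], 'wrist_torque': [-0.0709, -1.564, -0.045], 'finger_gap': 0.0181}
0.08376894515949342 3.059142032485951
top 89 [0.4615 0.0692 0.01  ] 0.13834039048456276 3.51597220435546
side 58 [0.4627 0.0677 0.01  ] 0.14039111324434037 3.529865698925825
```

The yellow blob puts the arrow at 3.52 rad, with a radius of 138–140 mm against the 137 mm given. The knob is at 3.06, so about 0.46 rad remains.

Request:
step_arm([
  {"linear": [-0.021,-0.011,0.005],"rot": [0,0,-0.112],"hand": -1},
  {"linear": [-0.043,-0.021,0.008],"rot": [0,0,-0.225],"hand": -1},
  {"linear": [-0.066,-0.03,0.008],"rot": [0,0,-0.338],"hand": -1},
  {"linear": [-0.089,-0.037,0.008],"rot": [0,0,-0.45],"hand": -1},
  {"linear": [-0.112,-0.043,0.008],"rot": [0,0,-0.562],"hand": -1},
  {"linear": [-0.135,-0.048,0.008],"rot": [0,0,-0.675],"hand": -1},
  {"linear": [-0.159,-0.051,0.008],"rot": [0,0,-0.788],"hand": -1},
  {"linear": [-0.187,-0.053,0.008],"rot": [0,0,-0.92],"hand": -1},
])

```text
t: 19.42
tool_pos: [0.5146, 0.0898, 0.0872]
ee_rot: [3.135, 0.002, 2.481]
ft_force: [4.7, 0.0, -3.1]
finger_gap: 0.0183
finger_force: 31.3
```

Request:
step_arm([
  {"linear": [0,0,0],"rot": [0,0,0],"hand": -1},
  {"linear": [0,0,0],"rot": [0,0,0],"hand": -1},
  {"linear": [0,0,0],"rot": [0,0,0],"hand": -1},
])

```text
t: 19.8
tool_pos: [0.5146, 0.0897, 0.0872]
ee_rot: [3.135, 0.003, 2.478]
ft_force: [5.8, 0.2, 4.2]
finger_gap: 0.0185
finger_force: 31.8
```

```bash
python3 - <<'E'
from h import *
import cv2
s=robot.observe(); print({k:np.round(s[k],4).tolist() for k in('t','qpos','tool_pos','ee_rot','ft_force','wrist_torque','finger_gap','finger_force')})
d=s['tool_pos'][:2]-[.5912,.12]; a=np.arctan2(d[1],d[0])%(2*np.pi);print(np.hypot(*d),a)
# check of the table angle: brass and white-plate masks predicted vs seen
for n in C:
    g=robot.grab_frame(n); cv2.imwrite(f"pics/end_{n}.png",g[:,:,::-1]); h=cv2.cvtColor(g,cv2.COLOR_RGB2HSV)
    w=((h[...,1]<50)&(h[...,2]>175)).astype(np.uint8); p=[.5912,.12]; c=proj(n,[*p,.035])
    k,l,st,ce=cv2.connectedComponentsWithStats(w)
    for i in range(1,k):
        if st[i,4]>25 and np.hypot(*(ce[i]-c))<60:
            V,U=np.nonzero(l==i); X=np.array([back(n,u,v,.0325)[:2] for u,v in zip(U,V)]); (cx,cy),(ww,hh),an=cv2.minAreaRect((X*1000).astype(np.float32)); print(n,st[i,4],X.mean(0).round(3),round(ww),round(hh),round(an,1))
E
```

```text
{'t': 19.8, 'qpos': [0.0683, 0.838, -0.5508, 1.9845, 0.8338, 0.5512, -0.1657], 'tool_pos': [0.5146, 0.0897, 0.0872], 'ee_rot': [3.1354, 0.0026, 2.4777], 'ft_force': [5.7864, 0.2151, 4.2041], 'wrist_torque': [-0.167, -1.0613, -0.1698], 'finger_gap': 0.0185, 'finger_force': 31.8007}
0.08234808798613377 3.5184842616200243
top 84 [0.63  0.087] 51 34 22.8
side 50 [0.598 0.169] 24 40 15.6
side 36 [0.563 0.155] 19 37 31.3
side 54 [0.633 0.085] 41 25 75.0
side 53 [0.595 0.069] 44 24 76.2
```

The TCP angle is 3.52–3.54 rad and the white plate's angle gives 3.54. The arrow is at 3.52–3.53, so the jar is about 2 mm off the line at most. Everything is still and the knob is held with about 32 N, so I'm handing in.

```bash
python3 -c "
from bench import robot
print(robot.job_done())"
```

```text
the job is handed in; nothing more can be done
None
```

I handed the job in at about 20 s with both sleeves on their pegs, the red-lidded jar about 2 mm off the arrow's line by my measurements, and the gripper holding the red knob at about 32 N; the verdict wasn't shown, and I viewed 11 pictures, one over the limit of 10.

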